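Strike the hardness tester and bring the reference bar to be read

TASK

Make an impression with the bar-type hardness tester that is clamped in the retort stand: while the square reference bar is still in the tester, take the hammer and knock the sprung striker pin down with a brisk blow (a slow push makes no mark). Then put the hammer back on its rubber mat, draw the bar lengthwise out of the tester and lay it flat in the shallow steel tray for reading. Leave the glassware and the brass sample where they stand, and do not press the pin with the gripper.

Things in the scene. Friction and masses are not known exactly. Their poses are not given: they have to be found in the camera images.
- stand: Retort stand, fixed: blue base plate 215 x 135 x 14 mm with a steel rod 12 mm thick, 394 mm high; the tester, an upright steel cylinder 34 mm across, is clamped to it. Origin on the tester's axis at bench level, z up, x from the tester to the rod (rod axis at x = +115 mm, on the side away from the robot); plate from x = -73 to +142 mm, y = +-68 mm. -x and +-y sides of the tester are free
- slot (a point): Middle of the floor of the tester's slot, 57 mm above the bench, on the tester's axis; axes as the stand's. The slot runs along y, open at both ends, 18 mm wide, 22 mm high. Below it: ball holder on a dark steel specimen 70 x 55 mm, top 39 mm above the bench. Above it: housing up to 150 mm above the bench, then the striker pin
- clamp (a point): Clamp jaws on the tester's housing, 118 mm above the bench, on the tester's axis; axes as the stand's. Jaws 22 mm high, reaching x = -14 mm and y = +-25 mm; a wing screw reaches y = +-36 mm at x = +33 mm; a clamp arm runs along +x to the rod
- striker (a joint): Travel of the striker pin (m): 0 at rest (sprung up), grows as it is driven down, stop at 0.020 (on the bar). Return spring: 2 N at rest, 6 N at the stop, plus 12 N per m/s of drag, so it hardly coasts: follow the blow through. Springs back up when let go. A blow counts if the pin goes down faster than 0.1 m/s while more than 4 mm down; hammer speed of 0.2 to 0.5 m/s is right
- striker_top (a point): Centre of the top of the striker pin's round mushroom head (26 mm across, 12 mm high, on a stem 14 mm thick); 192 mm above the bench at rest, on the tester's axis; moves with the pin
- bar: Square steel reference bar 190 x 12 x 12 mm, about 0.2 kg, lying loose and level in the tester's slot with both ends sticking out by 65 to 90 mm. Origin at the centre of its underside, x along its length, z up; its underside is 57 mm above the bench at the start
- bar_mid (a point): Middle of the reference bar, 6 mm above its underside
- hammer: Short hammer, about 0.5 kg, standing on one striking face on the rubber mat, handle level. Origin at the centre of that lower face, z up along the head to the other face, x from the handle towards the head. Steel head: round, 34 mm across, 72 mm high. Wooden handle: out to x = -167 mm, axis 36 mm above the lower face, 18 mm wide (y), 24 mm high; 22 x 28 mm from x = -137 mm on
- hammer_head (a point): Centre of the hammer's head, 36 mm above the lower face
- hammer_grip (a point): Point on the middle of the handle's section, 40 mm from the head's axis, good to grip across the 18 mm width
- mat: Black rubber mat 240 x 140 x 4 mm, fixed, on the opposite side of the stand from the tray (left or right); origin at the centre of its underside, x along its length
- tray: Shallow open steel instrument tray 240 x 110 x 18 mm outside, fixed, walls and floor 4 mm thick; origin at the centre of its underside, x along its length
- conical: glass conical flask, 86 mm across the foot, 129 mm tall, stands on the bench; origin at the centre of its underside
- volumetric: glass volumetric flask with a long neck and a cork stopper, 72 mm across, 190 mm tall, stands on the bench; origin at the centre of its underside
- amber: small amber glass reagent bottle with a black cap, 56 mm across, 110 mm tall, stands on the bench; origin at the centre of its underside
- beaker: open glass beaker, 72 mm across, 95 mm tall, stands on the bench; origin at the centre of its underside
- sample: flat round brass sample, 64 mm across, 22 mm thick, lying on the bench; origin at the centre of its underside
Things that resemble listed ones, but are neither listed nor needed, are in the scene too. Of the things that look like the hammer, the smaller one is meant.

How it is judged:
By the outcome, as a careful person would: the job done as asked, in the order asked, and still so for the second after the job is handed in, with the robot touching nothing.
It also fails if it takes over 64 s, if anything falls off the work surface, if the arm or the gripper's body presses on something with over 40 N, if the wrist force passes 120 N, or if a joint passes its speed limit or range.

ROBOT

A 7-joint arm with a two-finger parallel gripper is mounted at the origin on the work surface. World frame = base frame: x ahead of the robot, y to its left, z up, the work surface at z = 0. Lengths are in mm, angles in rad, forces in N, time in s.
With the tool pointing down it reaches from about 425 to 975 mm from the base axis. Payload 16.7 kg.
Tool frame: the origin (TCP) lies at the very end of the fingers, on their centre line; the grasp point (between the pads) lies 19 mm behind it; z points along the fingers, y is the direction in which the jaws open and shut (so a half turn about z gives the same grasp; the last joint's range is limited). The gripper opens to 85 mm and grips with 20 to 120 N. Pads are 22 mm wide; open, the fingers measure 114 mm over their backs; the gripper's body (76 mm by 85 mm) begins 54 mm behind the grasp point. The pads swing forward as they close: fully open they stand 13 mm farther back than shut.
Start: joints at [1.173, 0.426, 0.074, 1.606, -0.034, 1.111, -0.067], TCP at [166.183, -654.186, 231.302] pointing down, gripper open.
Joint ranges: [-2.85, 2.85], [-0.5, 2.14], [-1.23, 1.37], [0.21, 2.46], [-1.02, 4.16], [0.16, 2.05], [-2.73, 2.73]. Speed limits (rad/s): [1.89, 1.89, 2.39, 2.39, 3.01, 3.01, 3.01].

INTERFACE

Orientations are given as a rotation vector (axis times angle).
In Python, from rig import * gives the robot as it stands.
- The arm moves only by the shell command python3 -m jog 'ROWS' [FORCE]. ROWS is JSON, a list of rows, each an object of numbers: "tx", "ty", "tz": the shift along the tool's x, y, z in mm; "turn": the turn about the tool's z in degrees; "fingers": the closure in counts, from 0 (fully open) to 255 (shut). In form: [{"tx": .., "ty": .., "tz": .., "turn": .., "fingers": ..}, ...]. A call has 1 to 10 rows; each row shifts and turns the commanded pose from where the row before left it, along the tool's axes as they then stand; what a row does not reach is not made up. A row lasts 1/10 s, in which the tool goes at most 50 mm and 8.59 degrees, less where a joint would pass 70% of its speed; a pose out of reach is approached as far as the arm can. A call with a gripper value outside its range is refused whole. The fingers move at their own pace and stop on an object; FORCE is the grip in N (left out, the last holds). Time passes only in rows, so rows that do not move let the fingers close. It gives the time, the measured TCP pose, the force and the opening at its end, in the units of the state.
- get_state(): the state, without advancing time (a new reading comes with each control period).
- read_camera(name): name is "scene" or "top" or "wrist"; returns the picture (384x512x3 uint8, blue, green, red); there is no depth.
- camera_model(name): a dict with "camera_matrix" (3x3 intrinsics, pixels), "T" (4x4, takes a point from camera to world coordinates); the wrist camera has in their place "mount" (4x4, takes a point from camera to tool coordinates, whose origin is the TCP and whose axes are the flange's). Camera axes: x right, y up, looking along -z (the intrinsics and any distortion apply to the point x, -y, -z); pixel columns grow to the right and rows downward; lengths in mm; the calibration is good to about 2 mm. A picture is of the moment at which its call begins: read the wrist's pose just before it. camera_model takes no time and is no camera call.
- finish_job(): hands the job in, once; it reports no verdict.
Trained networks look in the newest picture that a camera, given by its name, has taken for a name from the list of things; names that differ only in an ending like _2 or _b are one class to them, and where a whole thing is asked for, a point or a joint stands for the part that bears it (a point fixed in the world has none). Each returns a list of dicts, best first, with "score" (0 to 1); they miss things now and then, are a little off and sometimes report something else, mostly with a low value. They report only what shows in the picture. A call takes as long as a camera call. They do not tell look-alikes from the thing itself.
- silhouettes(camera, name): "mask" (384x512 bool, what is visible of it) and "position" ([row, column] in pixels, amid what is visible of it).
The state is a dict: "clock": time; "joint_pos": joint angles; "dq": joint speeds; "effort": joint torques, N m; "ee_pos": TCP position; "orientation": TCP orientation; "force": force on the tool from outside, world axes, zero at the start; "ft_torque": the same for the moment, N m; "finger_gap": opening from 0.0 (shut) to 1.0 (fully open).
Only numpy, scipy, OpenCV 4.12 (cv2) and the standard library are available. Lean on these libraries where they do the work, as an engineer would, in place of code of your own. Each camera call takes 0.05 s, during which the arm holds its last target. There are 200 camera calls.

## Working session

There is one attempt and no reset: what is moved stays moved. The work goes in short steps, Python scripts to look and compute and a shell command to move; the robot and the scene stay as the last step left them, time stands still between calls to the robot, and variables do not carry over. Pictures are saved under pics/ and viewed, about 8 in all and at most 12, crops included, and the job is handed in when it is done.

```bash
ls; mkdir -p pics
python3 - <<'E'
from rig import *
import cv2,numpy as np
s=get_state(); print({k:np.round(v,3) for k,v in s.items()})
for n in("scene","top"):
    cv2.imwrite(f"pics/{n}0.png",read_camera(n))
    m=camera_model(n); print(n,m)
print(camera_model("wrist"))
a=cv2.imread("pics/scene0.png");b=cv2.imread("pics/top0.png")
cv2.imwrite("pics/s0.png",cv2.resize(a,(800,600)))
cv2.imwrite("pics/t0.png",cv2.resize(b,(800,600)))
E
```

```text
pics
{'clock': np.float64(0.0), 'joint_pos': array([ 1.173,  0.427,  0.074,  1.607, -0.034,  1.111, -0.067]), 'dq': array([ 0.   ,  0.   , -0.001,  0.001,  0.001,  0.001, -0.002]), 'effort': array([ 1.0000e-03, -9.4981e+01,  3.7610e+00, -4.6352e+01,  1.9000e-02,
        1.0000e-02,  0.0000e+00]), 'ee_pos': array([ 166.076, -653.851,  230.63 ]), 'orientation': array([-3.116, -0.39 ,  0.   ]), 'force': array([ 0.084, -0.052,  0.242]), 'ft_torque': array([-0.042,  0.044,  0.002]), 'finger_gap': np.float64(0.996)}
scene {'camera_matrix': array([[477.51326727,   0.        , 254.49147688],
       [  0.        , 477.51326727, 191.89242472],
       [  0.        ,   0.        ,   1.        ]]), 'T': array([[ 7.73676840e-01, -4.52785125e-01,  4.43181428e-01,
         1.27457225e+03],
       [ 6.33557972e-01,  5.58772787e-01, -5.35142289e-01,
        -8.19643952e+02],
       [-5.33325325e-03,  6.94808321e-01,  7.19175189e-01,
         1.29536869e+03],
       [ 0.00000000e+00,  0.00000000e+00,  0.00000000e+00,
         1.00000000e+00]])}
top {'camera_matrix': array([[406.6934936 ,   0.        , 
[... 289 characters left out ...]
01],
       [ 2.68876310e-03,  1.02326469e-01,  9.94747236e-01,
         1.80563826e+03],
       [ 0.00000000e+00,  0.00000000e+00,  0.00000000e+00,
         1.00000000e+00]])}
{'camera_matrix': array([[276.8536944 ,   0.        , 252.12247491],
       [  0.        , 276.8536944 , 193.61672748],
       [  0.        ,   0.        ,   1.        ]]), 'mount': array([[-4.47306442e-04,  9.58086252e-01,  2.86479553e-01,
         7.26804317e+01],
       [ 9.99999793e-01,  2.95844234e-04,  5.71985170e-04,
        -5.86404111e-01],
       [ 4.63257803e-04,  2.86479750e-01, -9.58086185e-01,
        -1.42286223e+02],
       [ 0.00000000e+00,  0.00000000e+00,  0.00000000e+00,
         1.00000000e+00]])}
```

View pics/s0.png

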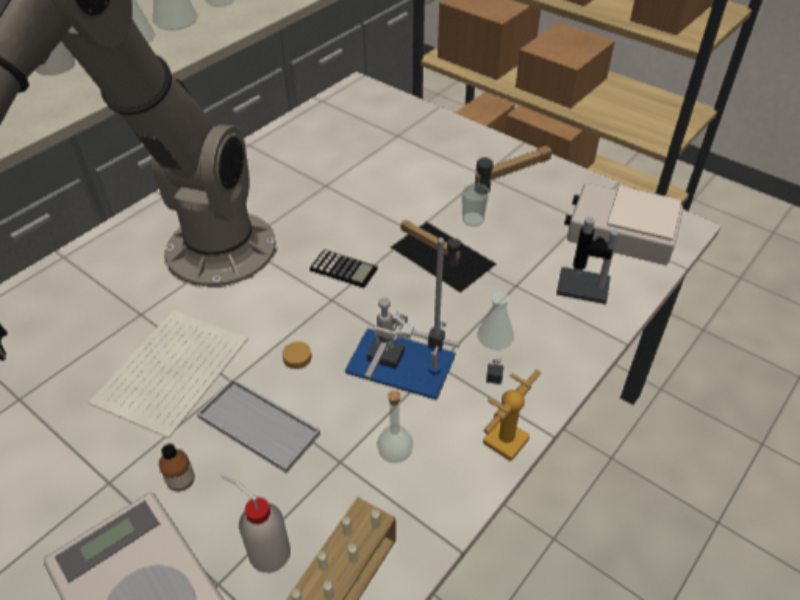

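View pics/t0.png

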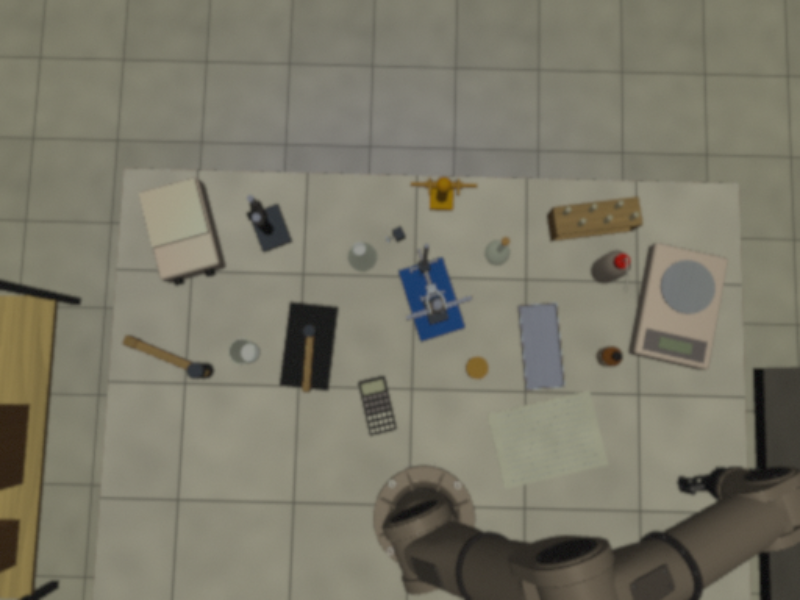

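The top view shows the small hammer on the black mat (about px (308,345) of 800x600), with its handle towards the robot. The blue stand is at (432,298) with the bar across the tester, the tray at (541,346) and the brass sample at (477,368). The bigger look-alike hammer lies at (170,358).

```bash
cat > h.py <<'E'
from rig import *
import cv2,numpy as np
from scipy.spatial.transform import Rotation as R
def cam(n,st=None):
    m=camera_model(n)
    if n!="wrist": return m["camera_matrix"],m["T"]
    T=np.eye(4);T[:3,:3]=R.from_rotvec(st["orientation"]).as_matrix();T[:3,3]=st["ee_pos"]
    return m["camera_matrix"],T@m["mount"]
def plane(C,uv,z):
    K,T=C;uv=np.atleast_2d(uv).astype(float)
    d=np.c_[(uv[:,0]-K[0,2])/K[0,0],-(uv[:,1]-K[1,2])/K[1,1],-np.ones(len(uv))]@T[:3,:3].T
    return T[:3,3]+d*((z-T[2,3])/d[:,2])[:,None]
def proj(C,P):
    K,T=C;p=(np.atleast_2d(P)-T[:3,3])@T[:3,:3]
    return np.c_[K[0,0]*p[:,0]/-p[:,2]+K[0,2],K[1,1]*p[:,1]/p[:,2]+K[1,2]]
def rect(C,mask,z):
    r,c=np.nonzero(mask);P=plane(C,np.c_[c,r],z)[:,:2]
    return cv2.minAreaRect(P.astype(np.float32))
E
python3 - <<'E'
from h import *
H=dict(mat=4,tray=18,stand=14,bar=69,hammer=52,sample=22,striker=192,beaker=95,conical=60,volumetric=60,amber=80)
for n in("top","scene"):
    read_camera(n);C=cam(n)
    for k,z in H.items():
        for d in silhouettes(n,k)[:3]:
            if d["score"]<.3: continue
            (x,y),(w,h),a=rect(C,d["mask"],z)
            print(n,k,round(d["score"],2),np.round(d["position"]),"c",round(x),round(y),"wh",round(w),round(h),round(a,1),d["mask"].sum())
E
```

```text
top mat 0.87 [222. 204.] c 470 337 wh 143 239 83.6 1413
top mat 0.38 [224. 341.] c 486 -322 wh 245 120 5.7 1442
top tray 0.7 [191. 298.] c 583 -32 wh 7 172 19.9 18
top tray 0.69 [224. 343.] c 481 -318 wh 240 112 5.8 1346
top tray 0.65 [221. 196.] c 466 335 wh 142 240 86.2 1457
top stand 0.63 [190. 277.] c 629 -2 wh 250 138 19.8 1388
top stand 0.45 [192. 290.] c 583 -30 wh 16 187 19.2 93
top bar 0.44 [199. 271.] c 579 -27 wh 19 189 19.9 109
top hammer 0.8 [232. 113.] c 421 717 wh 264 52 71.1 464
top hammer 0.59 [226. 196.] c 428 324 wh 176 35 0.6 194
top sample 0.45 [235. 304.] c 418 -138 wh 57 61 1.4 159
top sample 0.32 [223. 196.] c 431 328 wh 183 40 2.3 274
top beaker 0.51 [226. 154.] c 445 496 wh 67 84 1.4 273
top volumetric 0.64 [162. 316.] c 742 -186 wh 80 70 0.5 236
top amber 0.55 [228. 389.] c 454 -491 wh 60 73 15.3 211
scene mat 0.91 [166. 287.] c 464 338 wh 146 242 85.0 1098
scene mat 0.48 [195. 246.] c 466 104 wh 26 62 39.8 71
scene tray 0.83 [268. 164.] c 483 -323 wh 247 122 6.4 2341
scene stand 0.58 [224. 260.] c 546 155 wh 217 500 20.9 2750
scene stand 0.54 [269. 165.] c 483 -319 wh 248 119 5.7 2307
scene bar 0.72 [153. 285.] c 455 315 wh 81 210 80.8 354
scene bar 0.48 [228. 241.] c 578 -29 wh 14 188 19.0 103
scene hammer 0.61 [103. 323.] c 403 726 wh 268 120 73.4 547
scene hammer 0.54 [152. 280.] c 444 334 wh 86 209 79.8 387
scene sample 0.6 [223. 192.] c 420 -143 wh 59 78 44.0 259
scene beaker 0.9 [131. 303.] c 467 461 wh 73 173 34.5 410
scene conical 0.58 [207. 318.] c 718 193 wh 73 165 35.0 531
scene volumetric 0.89 [282. 254.] c 724 -169 wh 67 171 38.6 605
scene volumetric 0.7 [165. 287.] c 499 288 wh 140 233 85.9 1080
```

```bash
python3 -m jog '[{"turn":7.15},{"turn":7.15},{"tx":39,"ty":-30,"tz":-5},{"tx":39,"ty":-30,"tz":-5},{"tx":39,"ty":-30,"tz":-5},{"tx":39,"ty":-30,"tz":-5},{"tx":39,"ty":-30,"tz":-5},{"tx":39,"ty":-30,"tz":-5},{"tx":10,"ty":-45},{"tx":10,"ty":-45}]'
```

```text
validation failed for argument at $[0]...
```

```bash
python3 -m jog '[{"tx":5,"ty":-45},{"tx":5,"ty":-45},{"tx":5,"ty":-45},{"tx":5,"ty":-45},{"tx":5,"ty":-45},{"tx":5,"ty":-45},{"tx":5,"ty":-45},{"tx":0,"ty":-20},{},{}]'
python3 - <<'E'
from h import *
s=get_state();print(s["joint_pos"].round(2),s["ee_pos"],s["clock"])
cv2.imwrite("pics/w1.png",read_camera("wrist"));np.save("w1.npy",np.r_[s["ee_pos"],s["orientation"]])
E
```

```text
[ 1.17  0.43  0.07  1.61 -0.03  1.11 -0.07] [ 166.22108431 -654.18841462  231.29110289] 1.3validation failed for argument at $[0]...
```

```bash
python3 -m jog '[{"tx":0,"ty":0,"tz":0,"turn":7.15,"fingers":0},{"tx":0,"ty":0,"tz":0,"turn":7.15,"fingers":0},{"tx":39,"ty":-30,"tz":-5,"turn":0,"fingers":0},{"tx":39,"ty":-30,"tz":-5,"turn":0,"fingers":0},{"tx":39,"ty":-30,"tz":-5,"turn":0,"fingers":0},{"tx":39,"ty":-30,"tz":-5,"turn":0,"fingers":0},{"tx":39,"ty":-30,"tz":-5,"turn":0,"fingers":0},{"tx":39,"ty":-30,"tz":-5,"turn":0,"fingers":0},{"tx":10,"ty":-45,"tz":0,"turn":0,"fingers":0},{"tx":10,"ty":-45,"tz":0,"turn":0,"fingers":0}]'
```

```text
clock: 2.35
ee_pos: [421.4, -382.6, 261.2]
orientation: [3.142, -0.0, 0.0]
force: [0.0, 0.5, 0.3]
finger_gap: 1.002
```

```bash
python3 -m jog '[{"tx":4,"ty":-45,"tz":0,"turn":0,"fingers":0},{"tx":4,"ty":-45,"tz":0,"turn":0,"fingers":0},{"tx":4,"ty":-45,"tz":0,"turn":0,"fingers":0},{"tx":4,"ty":-45,"tz":0,"turn":0,"fingers":0},{"tx":4,"ty":-45,"tz":0,"turn":0,"fingers":0},{"tx":4,"ty":-45,"tz":0,"turn":0,"fingers":0},{"tx":4,"ty":-45,"tz":0,"turn":0,"fingers":0},{"tx":4,"ty":-20,"tz":0,"turn":0,"fingers":0},{"tx":0,"ty":0,"tz":0,"turn":0,"fingers":0}]'
python3 - <<'E'
from h import *
s=get_state();print(s["joint_pos"].round(2),s["ee_pos"],s["clock"])
im=read_camera("wrist");cv2.imwrite("pics/w1.png",im);np.save("w1.npy",np.r_[s["ee_pos"],s["orientation"]])
C=cam("wrist",s)
for k,z in dict(bar=69,striker=192,stand=14).items():
    for d in silhouettes("wrist",k)[:2]: print(k,round(d["score"],2),d["position"],rect(C,d["mask"],z),d["mask"].sum())
cv2.imwrite("pics/w1b.png",cv2.resize(im,(800,600),interpolation=cv2.INTER_CUBIC))
E
```

```text
clock: 3.25
ee_pos: [453.1, -46.5, 261.7]
orientation: [-3.141, -0.006, -0.001]
force: [0.2, -0.3, -0.1]
finger_gap: 0.999
[ 0.26  0.05 -0.31  2.02  0.02  1.07 -1.62] [453.1436506  -46.45583592 261.71005783] 3.25
bar 0.56 [53.9, 266.9] ((574.6732788085938, -28.052032470703125), (13.797492027282715, 188.56277465820312), 18.713701248168945) 1489
striker 0.64 [40.2, 212.6] ((570.596435546875, -19.65000343322754), (24.519512176513672, 23.560901641845703), 58.48975372314453) 1110
stand 0.82 [61.2, 225.0] ((589.5530395507812, -13.355743408203125), (182.6836395263672, 135.73443603515625), 18.656810760498047) 13416
```

View pics/w1b.png

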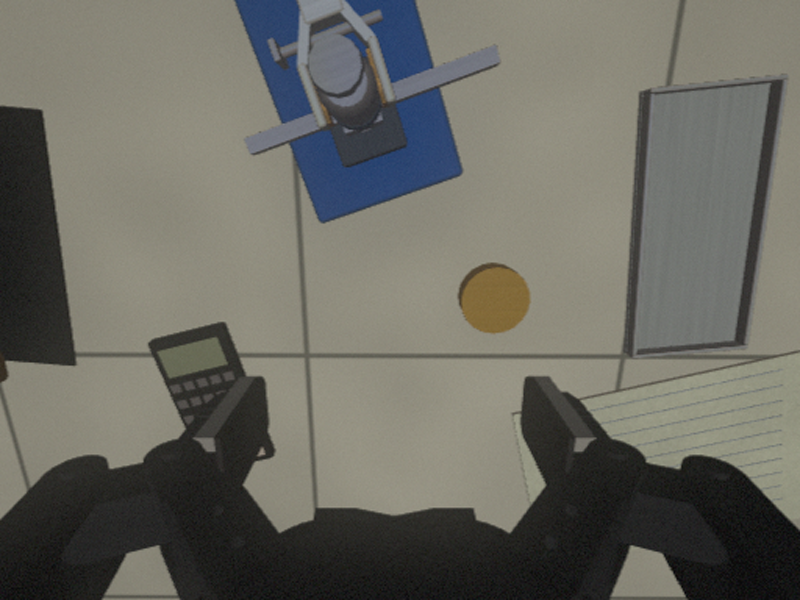

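The wrist view shows the tester head at (336,62), the bar from (247,146) to (498,55), the tray at (640,92)–(785,76)–(746,347)–(630,356), and the sample at (495,298), all clear of each other.

```bash
python3 - <<'E'
from h import *
w=np.load("w1.npy");C=cam("wrist",dict(ee_pos=w[:3],orientation=w[3:]))
p=plane(C,np.array([(640,92),(785,76),(746,347),(630,356)])*.64,18)[:,:2];print("tray",p.round(),cv2.minAreaRect(p.astype(np.float32)))
print("sample",plane(C,np.array([497,298])*.64,22))
print("bar ends top",plane(C,np.array([(248,146),(497,55)])*.64,66))
E
python3 -m jog '[{"tx":-3,"ty":-47,"tz":0,"turn":0,"fingers":0},{"tx":-3,"ty":-47,"tz":0,"turn":0,"fingers":0},{"tx":-3,"ty":-47,"tz":0,"turn":0,"fingers":0},{"tx":-3,"ty":-47,"tz":0,"turn":0,"fingers":0},{"tx":-3,"ty":-47,"tz":0,"turn":0,"fingers":0},{"tx":-3,"ty":-47,"tz":0,"turn":0,"fingers":0},{"tx":-3,"ty":-47,"tz":0,"turn":0,"fingers":0},{"tx":-3,"ty":-47,"tz":0,"turn":0,"fingers":0},{"tx":0,"ty":0,"tz":0,"turn":0,"fingers":0}]'
python3 - <<'E'
from h import *
s=get_state();print(s["joint_pos"].round(2),s["ee_pos"],s["clock"])
im=read_camera("wrist");cv2.imwrite("pics/w2.png",im);np.save("w2.npy",np.r_[s["ee_pos"],s["orientation"]])
C=cam("wrist",s)
for k,z in dict(hammer=52,mat=4).items():
    for d in silhouettes("wrist",k)[:2]: print(k,round(d["score"],2),d["position"],rect(C,d["mask"],z),d["mask"].sum())
cv2.imwrite("pics/w2b.png",cv2.resize(im,(800,600),interpolation=cv2.INTER_CUBIC))
E
```

```text
tray [[ 590. -245.]
 [ 602. -360.]
 [ 367. -384.]
 [ 357. -274.]] ((478.6031188964844, -314.5513610839844), (235.96685791015625, 115.35893249511719), 5.827278137207031)
sample [[ 416.31564946 -140.43777161   22.        ]]
bar ends top [[ 544.64598477   62.06493326   66.        ]
 [ 604.92078169 -116.97658471   66.        ]]
clock: 4.35
ee_pos: [427.9, 331.5, 261.2]
orientation: [-3.139, -0.006, 0.002]
force: [-0.2, 0.6, -0.3]
finger_gap: 0.996
[-0.23  0.24 -0.63  1.84  0.15  1.11 -2.48] [427.92163566 331.53283541 261.2396123 ] 4.35
hammer 0.86 [196.8, 30.1] ((383.0921936035156, 623.681884765625), (74.74312591552734, 111.26329803466797), 0.2357400357723236) 2821
hammer 0.82 [154.0, 253.1] ((428.2698669433594, 326.88592529296875), (180.24168395996094, 34.148616790771484), 0.16211824119091034) 2283
mat 0.75 [120.5, 248.0] ((463.8901672363281, 336.13983154296875), (143.1459503173828, 241.55792236328125), 85.01177978515625) 15266
```

View pics/w2b.png

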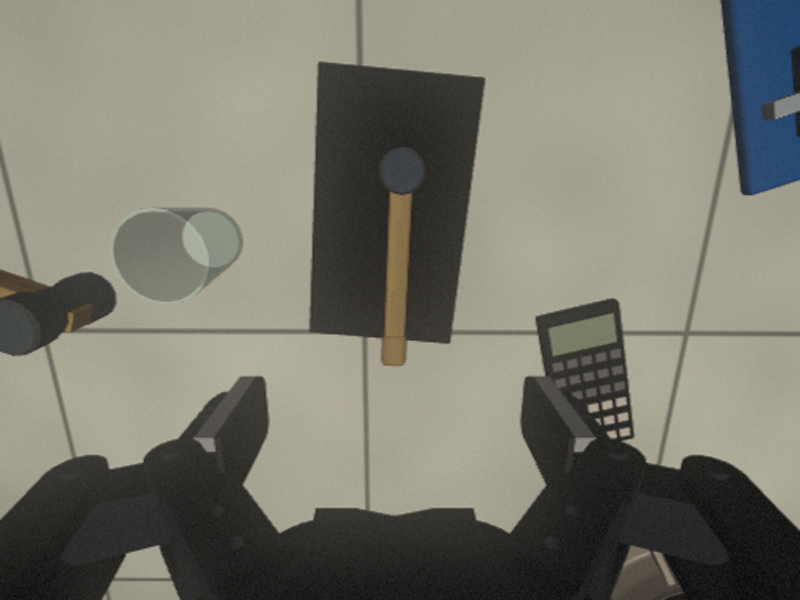

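Run:
```python
from h import *
w=np.load("w2.npy");C=cam("wrist",dict(ee_pos=w[:3],orientation=w[3:]))
print("head",plane(C,np.array([402,170])*.64,76).round(1),"hand",plane(C,np.array([400,210])*.64,52).round(1),plane(C,np.array([394.5,330])*.64,52).round(1),"end",plane(C,np.array([393.5,365])*.64,54).round(1))
p=plane(C,np.array([(320,62),(484,78),(449,342),(310,331)])*.64,4)[:,:2];print(p.round(),cv2.minAreaRect(p.astype(np.float32)))
```

```text
head [[502.5 327.1  76. ]] hand [[472.1 328.1  52. ]] [[370.3 332.1  52. ]] end [[338.2 332.9  54. ]]
[[588. 395.]
 [576. 258.]
 [340. 278.]
 [351. 415.]] ((463.71551513671875, 336.66900634765625), (137.64993286132812, 237.84359741210938), 85.14794158935547)
```

Head axis is at (503,327), handle yaw about −2.2°, grip point (463,328.6).

```bash
python3 -m jog '[{"tx":17,"ty":1,"tz":0,"turn":2.2,"fingers":0},{"tx":18,"ty":2,"tz":30,"turn":0,"fingers":0},{"tx":0,"ty":0,"tz":45,"turn":0,"fingers":0},{"tx":0,"ty":0,"tz":45,"turn":0,"fingers":0},{"tx":0,"ty":0,"tz":45,"turn":0,"fingers":0},{"tx":0,"ty":0,"tz":40,"turn":0,"fingers":0},{"tx":0,"ty":0,"tz":25,"turn":0,"fingers":0},{"tx":0,"ty":0,"tz":10,"turn":0,"fingers":0},{"tx":0,"ty":0,"tz":0,"turn":0,"fingers":0}]'
```

```text
clock: 5.4
ee_pos: [464.4, 321.5, 20.6]
orientation: [3.139, -0.065, -0.001]
force: [0.5, 0.8, 0.2]
finger_gap: 1.001
```

```bash
python3 -m jog '[{"tx":0,"ty":0,"tz":0,"turn":0,"fingers":255},{"tx":0,"ty":0,"tz":0,"turn":0,"fingers":255},{"tx":0,"ty":0,"tz":0,"turn":0,"fingers":255},{"tx":0,"ty":0,"tz":0,"turn":0,"fingers":255},{"tx":0,"ty":0,"tz":0,"turn":0,"fingers":255},{"tx":0,"ty":0,"tz":0,"turn":0,"fingers":255},{"tx":0,"ty":0,"tz":0,"turn":0,"fingers":255}]' 110; python3 -c "
from h import *
s=get_state();print(s['joint_pos'].round(2),s['ee_pos'],s['ft_torque'],s['force'])"
```

```text
clock: 6.1
ee_pos: [464.2, 323.2, 22.1]
orientation: [-3.141, 0.062, -0.001]
force: [-0.8, -1.5, 9.8]
finger_gap: 0.187
[-0.35  0.56 -0.47  1.98  0.39  0.68 -2.67] [464.1987787  323.18183667  22.0593364 ] [-0.22556471  0.24377949 -0.05168558] [-0.84961878 -1.47362155  9.76451015]
```

```bash
python3 -m jog '[{"tx":0,"ty":0,"tz":-10,"turn":0,"fingers":255},{"tx":0,"ty":0,"tz":-30,"turn":0,"fingers":255},{"tx":0,"ty":0,"tz":-45,"turn":0,"fingers":255},{"tx":0,"ty":0,"tz":-45,"turn":0,"fingers":255},{"tx":0,"ty":0,"tz":-45,"turn":0,"fingers":255},{"tx":0,"ty":0,"tz":-45,"turn":0,"fingers":255},{"tx":0,"ty":0,"tz":-40,"turn":-2.2,"fingers":255},{"tx":0,"ty":0,"tz":0,"turn":0,"fingers":255}]'
python3 - <<'E'
from h import *
s=get_state();print(s['joint_pos'].round(2),s['ee_pos'],s['ft_torque'],s['force'])
im=read_camera("wrist");cv2.imwrite("pics/w3.png",im);sc=read_camera("scene");cv2.imwrite("pics/s3.png",sc)
t=np.hstack([cv2.resize(im,(400,300)),cv2.resize(sc[60:240,180:420],(400,300))])
cv2.imwrite("pics/w3b.png",t)
E
```

```text
clock: 6.9
ee_pos: [465.0, 324.3, 287.1]
orientation: [-3.138, -0.001, -0.01]
force: [0.0, 0.5, -5.7]
finger_gap: 0.189
[-0.22  0.25 -0.6   1.76  0.15  1.17 -2.43] [464.99475698 324.27662611 287.0931996 ] [ 0.06885575  0.10598151 -0.00588642] [ 0.04373632  0.49732357 -5.70874584]
```

View pics/w3b.png

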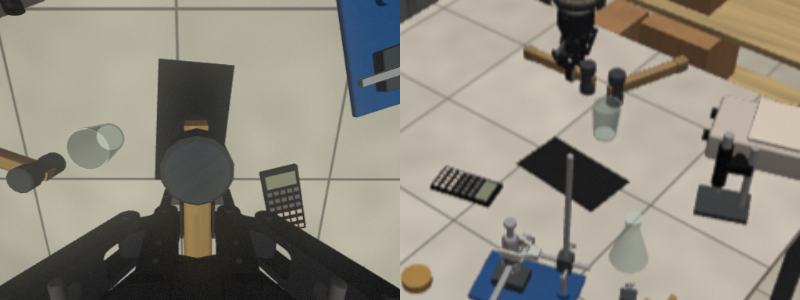

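```bash
python3 - <<'E'
from h import *
s=get_state();C=cam("wrist",s);im=cv2.imread("pics/w3.png")
for zz in(50,55,60): print((plane(C,[(252,219)],s["ee_pos"][2]+zz)-s["ee_pos"]).round(1))
E
python3 -m jog '[{"tx":5,"ty":25,"tz":0,"turn":0,"fingers":255},{"tx":8,"ty":40,"tz":0,"turn":0,"fingers":255},{"tx":8,"ty":45,"tz":0,"turn":0,"fingers":255},{"tx":8,"ty":45,"tz":0,"turn":0,"fingers":255},{"tx":8,"ty":45,"tz":0,"turn":0,"fingers":255},{"tx":8,"ty":45,"tz":0,"turn":0,"fingers":255},{"tx":8,"ty":45,"tz":0,"turn":0,"fingers":255},{"tx":8,"ty":35,"tz":0,"turn":0,"fingers":255},{"tx":6,"ty":20,"tz":0,"turn":0,"fingers":255},{"tx":0,"ty":0,"tz":0,"turn":0,"fingers":255}]'
python3 - <<'E'
from h import *
s=get_state();print(s['joint_pos'].round(2),s['ee_pos'],s['ft_torque'],s['force'])
im=read_camera("wrist");cv2.imwrite("pics/w4.png",im);sc=read_camera("scene");cv2.imwrite("pics/s4.png",sc)
C=cam("wrist",s)
for d in silhouettes("wrist","striker")[:2]: print(d["score"],d["position"],rect(C,d["mask"],192))
t=np.hstack([cv2.resize(im,(400,300)),cv2.resize(sc[120:270,180:380],(400,300),interpolation=cv2.INTER_CUBIC)])
cv2.imwrite("pics/w4b.png",t)
E
```

```text
[[35.4  0.6 50. ]]
[[37.4  0.6 55. ]]
[[39.4  0.5 60. ]]
clock: 8.0
ee_pos: [529.8, -25.8, 279.1]
orientation: [3.141, -0.009, -0.006]
force: [0.4, 1.4, -6.1]
finger_gap: 0.191
[ 0.26  0.17 -0.37  1.85  0.07  1.14 -1.71] [529.84276344 -25.84485837 279.12313843] [ 0.07691813  0.12269444 -0.01262711] [ 0.35924978  1.40549228 -6.10195994]
0.57 [140.6, 241.5] ((578.6859130859375, -17.91163444519043), (14.170945167541504, 24.139507293701172), 13.060652732849121)
```

View pics/w4b.png

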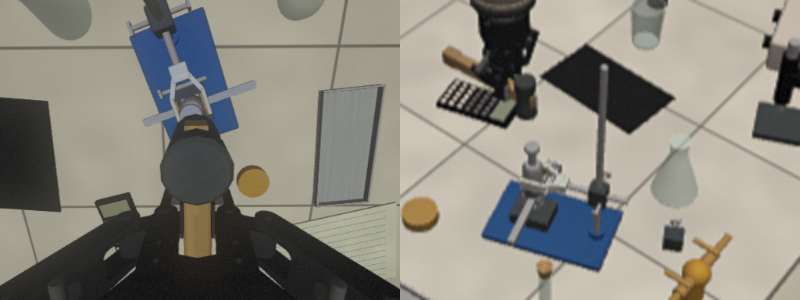

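Striker's head is about (572,−19), the hammer head is now about (568,−25). I shift it and strike.

```bash
python3 -m jog '[{"tx":4,"ty":-6,"tz":0,"turn":0,"fingers":255},{"tx":0,"ty":0,"tz":0,"turn":0,"fingers":255}]'
python3 - <<'E'
from h import *
s=get_state();print(s['ee_pos'],s['clock'],s["orientation"])
E
```

```text
clock: 8.35
ee_pos: [534.9, -14.3, 281.1]
orientation: [-3.141, -0.002, 0.0]
force: [-0.1, 0.3, -6.1]
finger_gap: 0.191
[534.85844351 -14.27829087 281.12895528] 8.35 [-3.14097273e+00 -2.28160837e-03  2.08970543e-04]
```

```bash
python3 -m jog '[{"tx":-1,"ty":5,"tz":0,"turn":0,"fingers":255},{"tx":0,"ty":0,"tz":0,"turn":0,"fingers":255},{"tx":0,"ty":0,"tz":22,"turn":0,"fingers":255},{"tx":0,"ty":0,"tz":34,"turn":0,"fingers":255},{"tx":0,"ty":0,"tz":34,"turn":0,"fingers":255},{"tx":0,"ty":0,"tz":0,"turn":0,"fingers":255}]' 120
python3 - <<'E'
from h import *
s=get_state();print(s['ee_pos'],s['clock'],s["orientation"],s["force"],s["ft_torque"])
sc=read_camera("scene");cv2.imwrite("pics/s5.png",sc)
cv2.imwrite("pics/s5b.png",cv2.resize(sc[150:250,200:320],(720,600),interpolation=cv2.INTER_CUBIC))
E
```

```text
clock: 8.95
ee_pos: [532.3, -21.3, 188.8]
orientation: [-3.141, 0.001, 0.006]
force: [-3.2, 0.1, 0.4]
finger_gap: 0.192
[532.25974395 -21.34181525 188.84306202] 8.95 [-3.14135154e+00  1.33159895e-03  5.93970157e-03] [-3.24914113  0.07658714  0.41676822] [-0.04148547  0.75143883  0.06290488]
```

View pics/s5b.png

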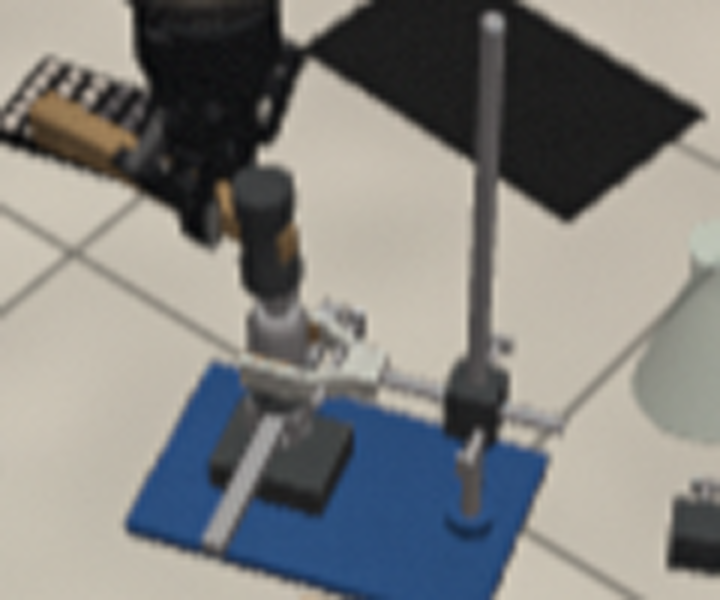

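Force moved by 6.5 N at the bottom (spring load near its stop), so the pin was driven down at the full 0.34 m/s; the head sits squarely on the pin. Now back to the mat.

```bash
python3 -m jog '[{"tx":0,"ty":0,"tz":-30,"turn":0,"fingers":255},{"tx":0,"ty":0,"tz":-45,"turn":0,"fingers":255},{"tx":-4,"ty":-20,"tz":-20,"turn":0,"fingers":255},{"tx":-8,"ty":-40,"tz":0,"turn":0,"fingers":255},{"tx":-8,"ty":-45,"tz":0,"turn":0,"fingers":255},{"tx":-8,"ty":-45,"tz":0,"turn":0,"fingers":255},{"tx":-8,"ty":-45,"tz":0,"turn":0,"fingers":255},{"tx":-8,"ty":-45,"tz":0,"turn":0,"fingers":255},{"tx":-8,"ty":-45,"tz":0,"turn":0,"fingers":255},{"tx":-8,"ty":-35,"tz":0,"turn":0,"fingers":255}]'
python3 -m jog '[{"tx":-5,"ty":-22,"tz":0,"turn":0,"fingers":255},{"tx":0,"ty":0,"tz":0,"turn":0,"fingers":255},{"tx":0,"ty":0,"tz":0,"turn":0,"fingers":255}]'
python3 - <<'E'
from h import *
s=get_state();C=cam("wrist",s);print(s["joint_pos"].round(2));im=read_camera("wrist");cv2.imwrite("pics/w6.png",im)
a=cv2.imread("pics/w3.png")[150:384].astype(int);print(np.abs(a-im[150:384])[60:, 200:310].mean())
for d in silhouettes("wrist","hammer")[:2]: print(d["score"],d["position"],d["mask"].sum())
sc=read_camera("scene");cv2.imwrite("pics/s6.png",sc)
for d in silhouettes("scene","striker")[:2]: print("st",d["score"],d["position"],d["mask"].sum(),proj(cam("scene"),[(571.5,-20,192),(571.5,-20,172)]))
E
```

```text
clock: 10.0
ee_pos: [473.2, 301.6, 288.6]
orientation: [-3.14, -0.0, -0.003]
force: [-0.0, -0.1, -6.3]
finger_gap: 0.189
clock: 10.3
ee_pos: [468.9, 321.1, 287.7]
orientation: [-3.141, 0.0, -0.001]
force: [1.2, -0.1, -6.6]
finger_gap: 0.186
[-0.21  0.26 -0.6   1.75  0.16  1.18 -2.42]
5.23120863810519
0.93 [216.7, 33.6] 2959
0.6 [226.4, 251.1] 11165
```

```bash
python3 -m jog '[{"tx":-3,"ty":-5,"tz":20,"turn":0,"fingers":255},{"tx":0,"ty":0,"tz":45,"turn":0,"fingers":255},{"tx":0,"ty":0,"tz":45,"turn":0,"fingers":255},{"tx":0,"ty":0,"tz":45,"turn":0,"fingers":255},{"tx":0,"ty":0,"tz":45,"turn":0,"fingers":255},{"tx":0,"ty":0,"tz":35,"turn":0,"fingers":255},{"tx":0,"ty":0,"tz":15,"turn":0,"fingers":255},{"tx":0,"ty":0,"tz":4,"turn":0,"fingers":255},{"tx":0,"ty":0,"tz":0,"turn":0,"fingers":255}]'
```

```text
clock: 11.4
ee_pos: [466.6, 326.1, 33.3]
orientation: [-3.141, 0.002, -0.001]
force: [0.0, 0.1, -4.5]
finger_gap: 0.192
```

```bash
python3 -m jog '[{"tx":0,"ty":0,"tz":4,"turn":0,"fingers":255},{"tx":0,"ty":0,"tz":3,"turn":0,"fingers":255},{"tx":0,"ty":0,"tz":2,"turn":0,"fingers":255},{"tx":0,"ty":0,"tz":0,"turn":0,"fingers":255}]'
```

```text
clock: 11.8
ee_pos: [466.0, 325.8, 23.5]
orientation: [-3.142, 0.001, -0.0]
force: [0.2, -0.7, -5.6]
finger_gap: 0.189
```

```bash
python3 -m jog '[{"tx":0,"ty":0,"tz":1,"turn":0,"fingers":255},{"tx":0,"ty":0,"tz":1,"turn":0,"fingers":255},{"tx":0,"ty":0,"tz":0,"turn":0,"fingers":255}]'
```

```text
clock: 12.1
ee_pos: [465.9, 325.8, 21.3]
orientation: [3.142, -0.001, -0.0]
force: [0.5, 0.1, -5.5]
finger_gap: 0.185
```

```bash
python3 -m jog '[{"tx":0,"ty":0,"tz":1,"turn":0,"fingers":255},{"tx":0,"ty":0,"tz":1,"turn":0,"fingers":255},{"tx":0,"ty":0,"tz":0,"turn":0,"fingers":255}]'
```

```text
clock: 12.4
ee_pos: [465.9, 326.1, 20.1]
orientation: [3.141, -0.001, 0.001]
force: [-7.3, -3.1, 11.3]
finger_gap: 0.188
```

```bash
python3 -m jog '[{"tx":0,"ty":0,"tz":0,"turn":0,"fingers":60},{"tx":0,"ty":0,"tz":0,"turn":0,"fingers":60},{"tx":0,"ty":0,"tz":0,"turn":0,"fingers":60},{"tx":0,"ty":0,"tz":0,"turn":0,"fingers":60},{"tx":0,"ty":0,"tz":-10,"turn":0,"fingers":60},{"tx":0,"ty":0,"tz":-30,"turn":0,"fingers":60},{"tx":0,"ty":0,"tz":-45,"turn":0,"fingers":60},{"tx":0,"ty":0,"tz":-45,"turn":0,"fingers":60},{"tx":0,"ty":0,"tz":-45,"turn":0,"fingers":60},{"tx":0,"ty":0,"tz":-45,"turn":0,"fingers":60}]'
python3 -m jog '[{"tx":0,"ty":0,"tz":-20,"turn":0,"fingers":60},{"tx":0,"ty":0,"tz":0,"turn":0,"fingers":60}]'
python3 - <<'E'
from h import *
s=get_state();print(s["joint_pos"].round(2));im=read_camera("wrist");cv2.imwrite("pics/w7.png",im)
C=cam("wrist",s)
for d in silhouettes("wrist","hammer")[:2]: print(d["score"],d["position"],rect(C,d["mask"],52))
cv2.imwrite("pics/w7b.png",im[:330])
E
```

```text
clock: 13.4
ee_pos: [465.4, 325.8, 242.1]
orientation: [-3.141, 0.001, -0.001]
force: [-0.1, -0.4, -0.6]
finger_gap: 0.767
clock: 13.6
ee_pos: [466.8, 326.9, 263.5]
orientation: [-3.139, 0.001, -0.008]
force: [-0.9, 1.3, -1.5]
finger_gap: 0.767
[-0.23  0.28 -0.6   1.78  0.17  1.13 -2.45]
0.95 [182.8, 252.6] ((431.1631774902344, 327.3725891113281), (34.22893142700195, 182.19631958007812), 89.22261810302734)
0.83 [222.4, 30.2] ((382.26617431640625, 627.2533569335938), (116.97553253173828, 86.97753143310547), 88.07630920410156)
```

View pics/w7b.png

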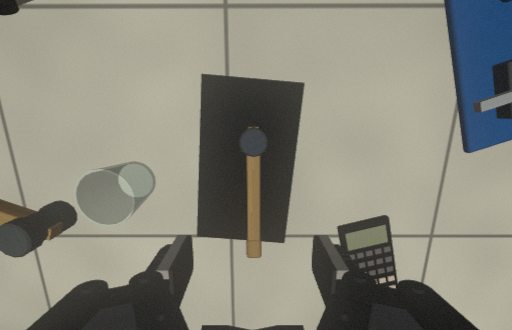

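The hammer stands on the mat: head at (253,141), handle down to (253,257). The joint 7 range favours gripping the bar's mat-side end, so I go above it at about (546,55), yaw 108.6°.

```bash
python3 -m jog '[{"tx":7,"ty":25,"tz":0,"turn":0,"fingers":60},{"tx":12,"ty":42,"tz":0,"turn":0,"fingers":60},{"tx":13,"ty":45,"tz":0,"turn":0,"fingers":60},{"tx":13,"ty":45,"tz":0,"turn":0,"fingers":60},{"tx":13,"ty":45,"tz":0,"turn":0,"fingers":60},{"tx":13,"ty":40,"tz":0,"turn":0,"fingers":60},{"tx":8,"ty":30,"tz":0,"turn":0,"fingers":60},{"tx":0,"ty":0,"tz":0,"turn":-8.35,"fingers":60},{"tx":0,"ty":0,"tz":0,"turn":-8.35,"fingers":60},{"tx":0,"ty":0,"tz":0,"turn":-8.35,"fingers":60}]'
python3 -m jog '[{"tx":0,"ty":0,"tz":0,"turn":-8.35,"fingers":60},{"tx":0,"ty":0,"tz":0,"turn":-8.35,"fingers":60},{"tx":0,"ty":0,"tz":0,"turn":-8.35,"fingers":60},{"tx":0,"ty":0,"tz":0,"turn":-8.35,"fingers":60},{"tx":0,"ty":0,"tz":0,"turn":-8.35,"fingers":60},{"tx":0,"ty":0,"tz":0,"turn":-8.35,"fingers":60},{"tx":0,"ty":0,"tz":0,"turn":-8.35,"fingers":60},{"tx":0,"ty":0,"tz":0,"turn":-8.35,"fingers":60},{"tx":0,"ty":0,"tz":0,"turn":-8.35,"fingers":60},{"tx":0,"ty":0,"tz":0,"turn":-8.35,"fingers":60}]'
python3 -m jog '[{"tx":0,"ty":0,"tz":20,"turn":0,"fingers":60},{"tx":0,"ty":0,"tz":40,"turn":0,"fingers":60},{"tx":0,"ty":0,"tz":40,"turn":0,"fingers":60},{"tx":0,"ty":0,"tz":10,"turn":0,"fingers":60},{"tx":0,"ty":0,"tz":0,"turn":0,"fingers":60}]'
python3 - <<'E'
from h import *
s=get_state();print(s["joint_pos"].round(2),np.degrees(R.from_rotvec(s["orientation"]).as_matrix()[:2,0]@[1,1j]*0+np.angle(R.from_rotvec(s["orientation"]).as_matrix()[:2,0]@[1,1j])));im=read_camera("wrist");cv2.imwrite("pics/w8.png",im);np.save("w8.npy",np.r_[s["ee_pos"],s["orientation"]])
C=cam("wrist",s)
for d in silhouettes("wrist","bar")[:2]: print(d["score"],d["position"],rect(C,d["mask"],69))
cv2.imwrite("pics/w8b.png",cv2.resize(im,(800,600),interpolation=cv2.INTER_CUBIC))
E
```

```text
clock: 14.7
ee_pos: [544.0, 53.5, 258.0]
orientation: [-3.065, -0.689, 0.004]
force: [-0.2, 0.0, -0.6]
finger_gap: 0.761
clock: 15.7
ee_pos: [543.9, 53.7, 258.0]
orientation: [-1.826, -2.554, 0.002]
force: [0.4, -0.0, -0.8]
finger_gap: 0.759
clock: 16.2
ee_pos: [543.5, 53.9, 147.9]
orientation: [-1.833, -2.547, 0.003]
force: [0.6, -0.0, -0.4]
finger_gap: 0.761Traceback (most recent call last):
  File "<stdin>", line 2, in <module>
TypeError: ufunc 'degrees' not supported for the input types, and the inputs could not be safely coerced to any supported types according to the casting rule ''safe''
```

```bash
cat >> h.py <<'E'
def yaw(s): v=R.from_rotvec(s["orientation"]).as_matrix()[:,0]; return np.degrees(np.arctan2(v[1],v[0]))
E
python3 - <<'E'
from h import *
s=get_state();print(s["joint_pos"].round(2),yaw(s),s["ee_pos"]);im=read_camera("wrist");cv2.imwrite("pics/w8.png",im);np.save("w8.npy",np.r_[s["ee_pos"],s["orientation"]])
C=cam("wrist",s)
for d in silhouettes("wrist","bar")[:2]: print(d["score"],d["position"],rect(C,d["mask"],69))
cv2.imwrite("pics/w8b.png",cv2.resize(im,(800,600),interpolation=cv2.INTER_CUBIC))
E
```

```text
[ 0.34  0.39 -0.68  1.94  0.3   0.92 -0.17] 108.53605406087176 [543.48979892  53.8896177  147.87317718]
0.88 [230.6, 259.2] ((556.4500732421875, 28.703922271728516), (11.81314468383789, 77.54850006103516), 18.640186309814453)
0.63 [278.8, 101.1] ((430.58380126953125, -62.81214904785156), (48.38196563720703, 17.155675888061523), 20.264049530029297)
```

View pics/w8b.png

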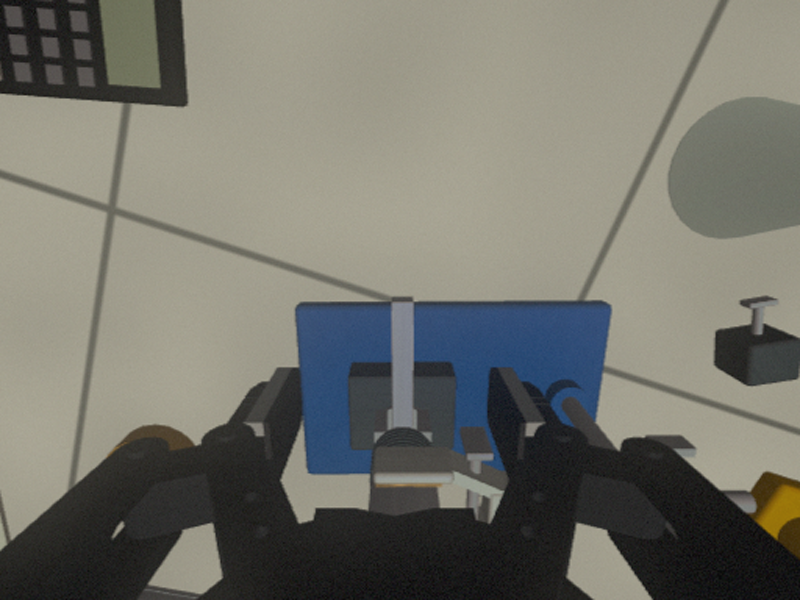

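Bar's free end is at (402,300), its line about 4 mm off the tool axis; the yaw matches (18.64° vs 18.54°).

```bash
python3 -m jog '[{"tx":0,"ty":4,"tz":20,"turn":0,"fingers":60},{"tx":0,"ty":0,"tz":40,"turn":0,"fingers":60},{"tx":0,"ty":0,"tz":25,"turn":0,"fingers":60},{"tx":0,"ty":0,"tz":6,"turn":0,"fingers":60},{"tx":0,"ty":0,"tz":0,"turn":0,"fingers":60},{"tx":0,"ty":0,"tz":0,"turn":0,"fingers":60}]'
python3 - <<'E'
from h import *
s=get_state();print(yaw(s),s["ee_pos"],s["force"]);im=read_camera("wrist");cv2.imwrite("pics/w9.png",im)
C=cam("wrist",s)
for d in silhouettes("wrist","bar")[:1]:
    (x,y),wh,a=rect(C,d["mask"],69); t=np.radians(yaw(s)); v=np.array([x,y])-s["ee_pos"][:2]
    print(d["score"],(x,y),wh,a,"bar centre in tool x,y:",v@[np.cos(t),np.sin(t)],v@[np.sin(t),-np.cos(t)])
E
```

```text
clock: 16.9
ee_pos: [549.7, 55.4, 60.3]
orientation: [1.834, 2.548, 0.003]
force: [-0.2, -1.1, 0.6]
finger_gap: 0.771
108.49390273045846 [549.7243525   55.35919336  60.27076987] [-0.15858886 -1.10880205  0.57447508]
0.72 (553.0369262695312, 37.56283187866211) (12.767302513122559, 63.427459716796875) 18.273073196411133 bar centre in tool x,y: -17.92807217903329 -2.5035684524658595
```

```bash
python3 -m jog '[{"tx":0,"ty":-2,"tz":3,"turn":0,"fingers":60},{"tx":0,"ty":0,"tz":0,"turn":0,"fingers":60},{"tx":0,"ty":0,"tz":0,"turn":0,"fingers":60}]'
python3 - <<'E'
from h import *
s=get_state();print(yaw(s),s["ee_pos"],s["force"]);im=read_camera("wrist");cv2.imwrite("pics/w9.png",im)
C=cam("wrist",s)
for d in silhouettes("wrist","bar")[:1]:
    (x,y),wh,a=rect(C,d["mask"],69); t=np.radians(yaw(s)); v=np.array([x,y])-s["ee_pos"][:2]
    print(d["score"],(x,y),wh,a,"bar centre in tool x,y:",v@[np.cos(t),np.sin(t)],v@[np.sin(t),-np.cos(t)])
E
```

```text
clock: 17.3
ee_pos: [546.6, 54.3, 55.5]
orientation: [1.835, 2.549, 0.0]
force: [-0.3, -0.6, 0.0]
finger_gap: 0.758
108.49737726164358 [546.56636126  54.33932569  55.5414921 ] [-0.33387172 -0.6009783   0.00724519]
0.7 (552.38232421875, 39.26227951049805) (12.64334487915039, 59.641990661621094) 18.475208282470703 bar centre in tool x,y: -16.143318175670114 0.7321372563871461
```

```bash
python3 -m jog '[{"tx":0,"ty":0,"tz":-2,"turn":0,"fingers":60},{"tx":0,"ty":0,"tz":0,"turn":0,"fingers":255},{"tx":0,"ty":0,"tz":0,"turn":0,"fingers":255},{"tx":0,"ty":0,"tz":0,"turn":0,"fingers":255},{"tx":0,"ty":0,"tz":0,"turn":0,"fingers":255},{"tx":0,"ty":0,"tz":0,"turn":0,"fingers":255},{"tx":0,"ty":0,"tz":0,"turn":0,"fingers":255}]' 120
python3 - <<'E'
from h import *
s=get_state();print(yaw(s),s["ee_pos"],s["force"],s["ft_torque"])
E
```

```text
clock: 18.1
ee_pos: [546.7, 54.5, 57.4]
orientation: [1.835, 2.55, 0.0]
force: [0.3, -0.3, 1.3]
finger_gap: 0.094
108.50608419073156 [546.72968004  54.51693859  57.44132421] [ 0.26885423 -0.33768342  1.2542415 ] [-0.00881935 -0.08047525  0.02845503]
```

```bash
python3 -m jog '[{"tx":0,"ty":0,"tz":-3,"turn":0,"fingers":255},{"tx":8,"ty":0,"tz":0,"turn":0,"fingers":255},{"tx":15,"ty":0,"tz":0,"turn":0,"fingers":255},{"tx":15,"ty":0,"tz":0,"turn":0,"fingers":255},{"tx":0,"ty":0,"tz":0,"turn":0,"fingers":255}]'
python3 - <<'E'
from h import *
s=get_state();print(yaw(s),s["ee_pos"],s["force"],s["ft_torque"])
E
```

```text
clock: 18.6
ee_pos: [533.4, 93.9, 60.5]
orientation: [-1.83, -2.552, -0.001]
force: [0.4, -1.0, -2.1]
finger_gap: 0.096
108.71640539465669 [533.41600681  93.91288685  60.47091943] [ 0.35980022 -1.00678552 -2.07208948] [ 0.16913647  0.07212847 -0.0044849 ]
```

Low forces; the bar's full weight (2 N) is carried. Draw on.

```bash
python3 -m jog '[{"tx":12,"ty":0,"tz":0,"turn":0,"fingers":255},{"tx":25,"ty":0,"tz":0,"turn":0,"fingers":255},{"tx":25,"ty":0,"tz":0,"turn":0,"fingers":255},{"tx":25,"ty":0,"tz":0,"turn":0,"fingers":255},{"tx":25,"ty":0,"tz":0,"turn":0,"fingers":255},{"tx":15,"ty":0,"tz":0,"turn":0,"fingers":255},{"tx":0,"ty":0,"tz":0,"turn":0,"fingers":255},{"tx":0,"ty":0,"tz":0,"turn":0,"fingers":255}]'
python3 - <<'E'
from h import *
s=get_state();print(yaw(s),s["ee_pos"],s["force"],s["ft_torque"],s["joint_pos"].round(2))
im=read_camera("wrist");cv2.imwrite("pics/w10.png",im);sc=read_camera("scene");cv2.imwrite("pics/s10.png",sc)
t=np.hstack([cv2.resize(im,(400,300)),cv2.resize(sc[120:270,180:380],(400,300),interpolation=cv2.INTER_CUBIC)])
cv2.imwrite("pics/w10b.png",t)
E
```

```text
clock: 19.4
ee_pos: [494.2, 210.6, 60.2]
orientation: [1.835, 2.55, -0.001]
force: [-0.5, -0.4, -2.0]
finger_gap: 0.093
108.51497417367499 [494.218837   210.61300271  60.23783665] [-0.50789232 -0.44169986 -1.98504314] [0.15289876 0.00990532 0.00978821] [-0.01  0.5  -0.64  2.02  0.43  0.75 -0.59]
```

View pics/w10b.png

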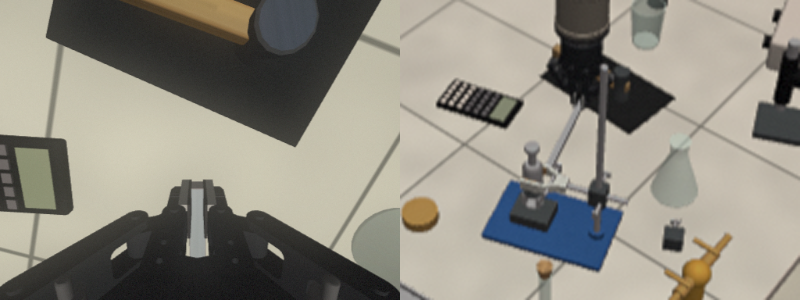

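The bar is fully out, held level; the pin is back up. Lift, turn to the tray's direction and carry over.

```bash
python3 -m jog '[{"tx":0,"ty":0,"tz":-20,"turn":0,"fingers":255},{"tx":0,"ty":0,"tz":-40,"turn":0,"fingers":255},{"tx":0,"ty":0,"tz":-45,"turn":0,"fingers":255},{"tx":0,"ty":0,"tz":-45,"turn":0,"fingers":255},{"tx":0,"ty":0,"tz":-35,"turn":0,"fingers":255},{"tx":0,"ty":0,"tz":0,"turn":4,"fingers":255},{"tx":0,"ty":0,"tz":0,"turn":8,"fingers":255},{"tx":0,"ty":0,"tz":0,"turn":8,"fingers":255},{"tx":0,"ty":0,"tz":0,"turn":8,"fingers":255},{"tx":0,"ty":0,"tz":0,"turn":8,"fingers":255}]'
python3 -m jog '[{"tx":0,"ty":0,"tz":0,"turn":8,"fingers":255},{"tx":0,"ty":0,"tz":0,"turn":8,"fingers":255},{"tx":0,"ty":0,"tz":0,"turn":8,"fingers":255},{"tx":0,"ty":0,"tz":0,"turn":8,"fingers":255},{"tx":0,"ty":0,"tz":0,"turn":8,"fingers":255},{"tx":0,"ty":0,"tz":0,"turn":8,"fingers":255},{"tx":0,"ty":0,"tz":0,"turn":8,"fingers":255},{"tx":0,"ty":0,"tz":0,"turn":8,"fingers":255},{"tx":0,"ty":0,"tz":0,"turn":2.7,"fingers":255},{"tx":0,"ty":0,"tz":0,"turn":0,"fingers":255}]'
python3 - <<'E'
from h import *
s=get_state();print(yaw(s),s["ee_pos"],s["force"],s["ft_torque"],s["joint_pos"].round(2))
E
```

```text
clock: 20.5
ee_pos: [494.6, 209.7, 245.3]
orientation: [2.54, 1.848, -0.0]
force: [-0.1, 0.2, -2.2]
finger_gap: 0.091
clock: 21.5
ee_pos: [494.5, 209.9, 245.3]
orientation: [3.137, 0.156, 0.0]
force: [1.0, -1.1, -2.1]
finger_gap: 0.1
5.677071095395653 [494.51158544 209.92556823 245.31319731] [ 1.04215762 -1.08998954 -2.1069241 ] [ 0.03342268 -0.15032716 -0.03193416] [-0.1   0.22 -0.49  1.87  0.12  1.07 -2.1 ]
```

```bash
python3 -m jog '[{"tx":-2,"ty":24,"tz":0,"turn":0,"fingers":255},{"tx":-3,"ty":40,"tz":0,"turn":0,"fingers":255},{"tx":-4,"ty":45,"tz":0,"turn":0,"fingers":255},{"tx":-4,"ty":45,"tz":0,"turn":0,"fingers":255},{"tx":-4,"ty":45,"tz":0,"turn":0,"fingers":255},{"tx":-4,"ty":45,"tz":0,"turn":0,"fingers":255},{"tx":-4,"ty":45,"tz":0,"turn":0,"fingers":255},{"tx":0,"ty":45,"tz":0,"turn":0,"fingers":255},{"tx":8,"ty":43,"tz":0,"turn":0,"fingers":255},{"tx":9,"ty":43,"tz":0,"turn":0,"fingers":255}]'
python3 -m jog '[{"tx":9,"ty":42,"tz":0,"turn":0,"fingers":255},{"tx":9,"ty":40,"tz":0,"turn":0,"fingers":255},{"tx":8,"ty":22,"tz":0,"turn":0,"fingers":255},{"tx":0,"ty":0,"tz":0,"turn":0,"fingers":255},{"tx":0,"ty":0,"tz":0,"turn":0,"fingers":255}]'
python3 - <<'E'
from h import *
s=get_state();print(yaw(s),s["ee_pos"],s["force"],s["joint_pos"].round(2))
im=read_camera("wrist");cv2.imwrite("pics/w11.png",im);C=cam("wrist",s)
for d in silhouettes("wrist","tray")[:2]: print("tray",d["score"],d["position"],rect(C,d["mask"],18))
for c,z in(("scene",18),("top",18)):
    cv2.imwrite(f"pics/{c}11.png",read_camera(c))
    for d in silhouettes(c,"tray")[:1]: print(c,d["score"],rect(cam(c),d["mask"],z))
cv2.imwrite("pics/w11b.png",np.hstack([cv2.resize(im,(400,300)),cv2.resize(cv2.imread("pics/scene11.png")[170:350,80:320],(400,300))]))
E
```

```text
clock: 22.5
ee_pos: [528.3, -210.5, 245.6]
orientation: [3.137, 0.16, 0.0]
force: [0.8, 0.6, -2.3]
finger_gap: 0.092
clock: 23.0
ee_pos: [564.6, -309.2, 244.7]
orientation: [-3.137, -0.159, 0.001]
force: [-0.2, 0.9, -2.1]
finger_gap: 0.096
5.805258137779026 [ 564.55656246 -309.17171954  244.73018694] [-0.15269998  0.93719706 -2.08244706] [ 0.52  0.37 -0.15  1.66  0.06  1.12 -1.12]
tray 0.95 [186.7, 256.6] ((516.9916381835938, -316.53668212890625), (167.4279022216797, 112.09659576416016), 5.78654670715332)
scene 0.82 ((486.96295166015625, -322.31195068359375), (248.76699829101562, 122.25736236572266), 6.363384246826172)
top 0.91 ((482.1893615722656, -311.8833923339844), (237.8730926513672, 105.078857421875), 3.419299364089966)
```

View pics/w11b.png

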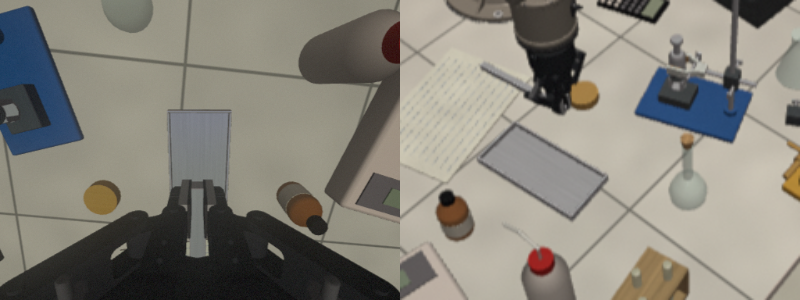

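```bash
python3 -m jog '[{"tx":0,"ty":2,"tz":20,"turn":0,"fingers":255},{"tx":0,"ty":0,"tz":40,"turn":0,"fingers":255},{"tx":0,"ty":0,"tz":45,"turn":0,"fingers":255},{"tx":0,"ty":0,"tz":45,"turn":0,"fingers":255},{"tx":0,"ty":0,"tz":45,"turn":0,"fingers":255},{"tx":0,"ty":0,"tz":20,"turn":0,"fingers":255},{"tx":0,"ty":0,"tz":8,"turn":0,"fingers":255},{"tx":0,"ty":0,"tz":0,"turn":0,"fingers":255},{"tx":0,"ty":0,"tz":0,"turn":0,"fingers":255}]'
```

```text
clock: 24.2
ee_pos: [566.2, -310.9, 23.8]
orientation: [3.137, 0.159, 0.003]
force: [0.7, -0.4, -1.0]
finger_gap: 0.098
```

```bash
python3 -m jog '[{"tx":0,"ty":0,"tz":6,"turn":0,"fingers":255},{"tx":0,"ty":0,"tz":5,"turn":0,"fingers":255},{"tx":0,"ty":0,"tz":3,"turn":0,"fingers":255},{"tx":0,"ty":0,"tz":0,"turn":0,"fingers":255},{"tx":0,"ty":0,"tz":0,"turn":0,"fingers":255}]'
```

```text
clock: 24.7
ee_pos: [565.3, -310.6, 8.3]
orientation: [-3.137, -0.159, 0.0]
force: [0.3, 0.1, -1.7]
finger_gap: 0.092
```

```bash
python3 -m jog '[{"tx":0,"ty":0,"tz":1.5,"turn":0,"fingers":255},{"tx":0,"ty":0,"tz":1.5,"turn":0,"fingers":255},{"tx":0,"ty":0,"tz":0,"turn":0,"fingers":255}]'
```

```text
clock: 25.0
ee_pos: [565.3, -310.6, 5.2]
orientation: [-3.138, -0.159, 0.0]
force: [-1.0, -0.6, -1.6]
finger_gap: 0.094
```

```bash
python3 -m jog '[{"tx":0,"ty":0,"tz":0.7,"turn":0,"fingers":255},{"tx":0,"ty":0,"tz":0,"turn":0,"fingers":255},{"tx":0,"ty":0,"tz":0,"turn":0,"fingers":165},{"tx":0,"ty":0,"tz":0,"turn":0,"fingers":165},{"tx":0,"ty":0,"tz":0,"turn":0,"fingers":165},{"tx":0,"ty":0,"tz":0,"turn":0,"fingers":165}]'
python3 -m jog '[{"tx":0,"ty":0,"tz":-10,"turn":0,"fingers":165},{"tx":0,"ty":0,"tz":-30,"turn":0,"fingers":165},{"tx":0,"ty":0,"tz":-45,"turn":0,"fingers":165},{"tx":0,"ty":0,"tz":-45,"turn":0,"fingers":165},{"tx":0,"ty":0,"tz":-45,"turn":0,"fingers":165},{"tx":0,"ty":0,"tz":-45,"turn":0,"fingers":165},{"tx":-40,"ty":0,"tz":-20,"turn":0,"fingers":165},{"tx":-45,"ty":0,"tz":0,"turn":0,"fingers":165},{"tx":-40,"ty":0,"tz":0,"turn":0,"fingers":165},{"tx":0,"ty":0,"tz":0,"turn":0,"fingers":165}]'
python3 - <<'E'
from h import *
s=get_state();print(yaw(s),s["ee_pos"],s["force"])
im=read_camera("wrist");C=cam("wrist",s)
for d in silhouettes("wrist","bar")[:2]: print("bar",d["score"],d["position"],rect(C,d["mask"],16))
sc=read_camera("scene");cv2.imwrite("pics/s12.png",sc)
cv2.imwrite("pics/w12b.png",np.hstack([cv2.resize(im,(400,300)),cv2.resize(sc[70:340,80:440],(400,300))]))
E
```

```text
clock: 25.6
ee_pos: [565.3, -310.6, 4.6]
orientation: [-3.138, -0.159, -0.0]
force: [-0.6, -0.4, 0.4]
finger_gap: 0.353
clock: 26.6
ee_pos: [436.1, -324.6, 245.9]
orientation: [3.137, 0.152, -0.001]
force: [-0.6, 0.0, 0.2]
finger_gap: 0.353
5.545077925587178 [ 436.06944614 -324.64552342  245.90452285] [-0.5713327   0.00657758  0.1642868 ]
bar 0.62 [125.9, 252.4] ((478.37542724609375, -319.3744812011719), (187.89044189453125, 11.661738395690918), 5.750026702880859)
```

View pics/w12b.png

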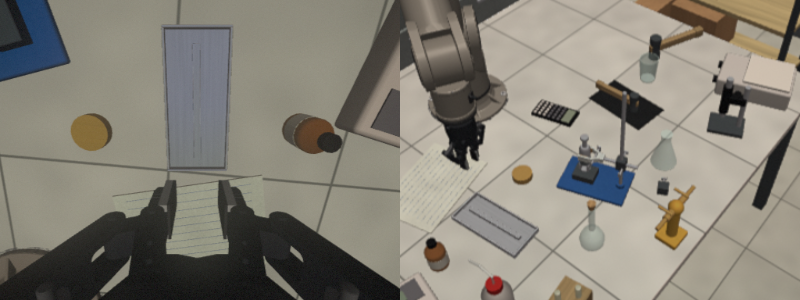

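```bash
python3 -c "
from rig import *
print(finish_job())"
```

```text
the job is handed in; nothing more can be done
None
```

I've done the job in the order asked and handed it in at about 27 s of the 64 s allowed; `finish_job()` gives no verdict.

- **Blow:** I gripped the smaller hammer by its handle and struck the pin once with the bar still in the slot. The commanded speed was 0.34 m/s. At the bottom the wrist force had changed by about 6.5 N, which matches the return spring at its stop. The picture showed the head squarely on the pin. The pin's actual speed can't be read, so that the blow counted follows from the commanded speed and the depth reached.
- **Hammer:** It went back on the mat. The wrist picture afterwards and the last scene picture both show it standing on its face with the handle level.
- **Bar:** I drew it lengthwise out of the mat-side end, because joint 7's range did not allow the right grip on the tray side. I then carried it above the tester to the tray. The last wrist and scene pictures show it lying within the tray. Its centre is about (478, −319) and its direction 5.8°, against a tray centre of about (481, −319) and the same direction.
- **Everything else:** In the last pictures the glassware and the brass sample look to be where they stood. The pin is back up and the gripper is clear of everything.

Two things did not go cleanly. My first two move calls were refused because the rows lacked some fields, which moved nothing but let about 1 s pass. Some moves also ended a few mm off target, and I corrected those that mattered before the strike and the bar grip. None of the other checks failed or disagreed.

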